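# Tip two parts crates to find the stamped one and push it to the dispatch line

## Robot

A 6-joint arm with a two-finger parallel gripper is mounted at the origin on the work surface; the furniture and walls round the work are solid. World frame = base frame: x ahead of the robot, y to its left, z up, the work surface at z = 0. Lengths are in m, angles in degrees, forces in N, time in s.
With the tool pointing down it reaches from about 0.3 to 0.75 m from the base axis. Payload 8.5 kg.
Tool frame: the origin (TCP) lies on the centre line of the jaws, within the pads' length; the fingertips stand 14 mm ahead of it and the grasp point (between the pads) lies 5 mm behind it; z points along the fingers, x is the direction in which the jaws open and shut, and the axes are right-handed (so a half turn about z gives the same grasp; the last joint's range is limited). The gripper opens to 85 mm and grips with 20 to 120 N. Pads are 22 mm wide; open, the fingers measure 114 mm over their backs; the gripper's body (76 mm by 85 mm) begins 54 mm behind the grasp point. The pads swing forward as they close: fully open they stand 13 mm farther back than shut.
Start: joints at [-12.336, 21.807, 74.336, -0, 83.858, -12.336], TCP at [0.55, 0, 0.245] pointing down, gripper open.
Joint ranges: [-178.18, 178.18], [-50.72, 133.34], [12.68, 142.11], [-81.47, 261.47], [9.98, 163.14], [-165.26, 165.26]. Speed limits (degrees/s): [136.94, 136.94, 180, 180, 180, 180].

## Interface

Orientations are given as a 3x3 rotation matrix whose columns are the frame's x, y, z axes.
In Python, from rig import * gives the robot as it stands.
- The arm moves only by the shell command python3 -m crank 'ROWS' [FORCE]. ROWS is JSON, one flat list of numbers, 7 for each row, row after row: the turn, a rotation vector about the world's x, y, z in rad, then the shift along the world's x, y, z in m, then the opening in per cent of the stroke, from 0 (shut) to 100 (fully open). A call has 1 to 20 rows; each row shifts and turns the commanded pose from where the row before left it; what a row does not reach is not made up. A row lasts 1/10 s, in which the tool goes at most 50 mm and 8.59 degrees, less where a joint would pass 70% of its speed; a pose out of reach is approached as far as the arm can. A call is refused whole if a number of a shift passes 0.05 or a number of a turn 0.15, either way. A call with a gripper value outside its range is refused whole. The fingers move at their own pace and stop on an object; FORCE is the grip in N (left out, the last holds). Time passes only in rows, so rows that do not move let the fingers close. It gives the time, the measured TCP pose, the force and the opening at its end, in the units of the state.
- observe(): the state, without advancing time (a new reading comes with each control period).
- get_image(name): name is "scene" or "side" or "wrist"; returns a dict with "frame" (400x640x3 uint8, red, green, blue), "fov_y" (degrees; the focal length in pixels is half the picture's height over the tangent of half this angle, whatever the lens; pixels are square), "cx", "cy" (the principal point, pixels), "world_to_cam" (4x4, takes a point from world to camera coordinates). Camera axes: x right, y up, looking along -z (the intrinsics and any distortion apply to the point x, -y, -z); pixel columns grow to the right and rows downward; lengths in m; the calibration is good to about 2 mm. A picture is of the moment at which its call begins. There is no depth.
- close_job(): hands the job in, once; it reports no verdict.
The state is a dict: "time_s": time; "q": joint angles; "qvel": joint speeds; "joint_efforts": joint torques, N m; "position": TCP position; "tool_rot": TCP orientation; "ft_force": force on the tool from outside, world axes, zero at the start; "wrist_torque": the same for the moment, N m; "grip_width": finger opening in m.
Only numpy, scipy, OpenCV 4.12 (cv2) and the standard library are available. Lean on these libraries where they do the work, as an engineer would, in place of code of your own. Each camera call takes 0.05 s, during which the arm holds its last target. There are 200 camera calls.

## Task

One of the two small light grey crates carries a stamp (a black ring with a bar across it) on its underside. Tip both crates over so that each lies on its side and shows its underside, then push the stamped one along the counter, still lying on its side, until it lies centred across the dark dispatch line, and leave the other one lying clear of the line. Only push with the fingers: do not grip or lift the crates, push gently, and leave the small things beside them where they are.

Things in the scene. Friction and masses are not known exactly. Their poses are not given: they have to be found in the camera images.
- crate_stamped: Open light grey plastic parts crate, empty, 0.12 kg, upright at first: 42 mm along x, 52 along y, 72 tall (z, to its open mouth), walls 3 mm. Origin: centre of its underside. This is the one stamped underneath (black ring 35 mm across, with a bar). At first the x axes of both point along the counter's far edge to the dispatch line, within 0.07 rad. Which of the two stands nearer the edge varies.
- crate_plain: Open light grey plastic parts crate, empty, 0.12 kg, upright at first: 42 mm along x, 52 along y, 72 tall (z, to its open mouth), walls 3 mm. Origin: centre of its underside. Plain underside. Either crate, pushed lightly in its +x direction 60 mm up, tips about its far lower edge, topples by itself past about 0.6 rad and lies on its +x wall, 42 mm high, underside facing back; pushed low down it slides instead.
- crate_stamped_mid (a point): Middle of the stamped crate: on its z axis, 36 mm above its underside (36 mm above the counter when upright, 21 mm when it lies).
- crate_plain_mid (a point): Middle of the plain crate, likewise. Fixed things near by: a blue drawer cabinet 205 mm tall stands some 90 mm or more behind the crates (on their -x side, one drawer a little open), and a low bench vice with a red knob, 44 mm tall, on the robot's side of their path, about 25 mm from it.
- dispatch_line: Dark flat strip let into the counter top, flush with it, 12 mm wide (its x) and 146 mm long (its y), fixed. Origin: its centre, on the counter top. x points away from the crates along the counter's far edge (they start at negative x), y to that edge, where a fixed aluminium lip 10 mm high runs 76 mm from the strip's centre.
- rosin_tin: Bystander: round flat tin of rosin, 45 mm across, 18 mm high. Origin: centre of its underside.
- loupe: Bystander: black watchmaker's loupe, 38 mm across, 31 mm high. Origin: centre of its underside.
- card_reader: Bystander: flat black card reader with a blue stripe, 66x26x9 mm. Origin: centre of its underside.
Mind the look-alikes: they are no part of the job. What is shaped like the crate_plain but green is not meant.

How it is judged:
By the outcome, as a careful person would: the job done as asked, in the order asked, and still so for the second after the job is handed in, with the robot touching nothing.
It also fails if it takes over 67 s, if anything falls off the work surface, if the arm or the gripper's body presses on something with over 40 N, if the wrist force passes 120 N, or if a joint passes its speed limit or range.

## Working session

There is one attempt and no reset: what is moved stays moved. The work goes in short steps, Python scripts to look and compute and a shell command to move; the robot and the scene stay as the last step left them, time stands still between calls to the robot, and variables do not carry over. Pictures are saved under pics/ and viewed, about 8 in all and at most 12, crops included, and the job is handed in when it is done.

```bash
mkdir -p pics
cat > h.py <<'E'
from rig import *
import numpy as np, cv2
def cam(n):
    d=get_image(n); d['n']=n
    h,w=d['frame'].shape[:2]; d['f']=h/2/np.tan(np.radians(d['fov_y'])/2)
    return d
def ray(d,u,v):
    T=np.array(d['world_to_cam']);R=T[:3,:3];t=T[:3,3]
    o=-R.T@t; r=R.T@np.array([(u-d['cx'])/d['f'],-(v-d['cy'])/d['f'],-1]); return o,r
def onz(d,u,v,z=0):
    o,r=ray(d,u,v); return o+r*(z-o[2])/r[2]
def proj(d,p):
    T=np.array(d['world_to_cam']);c=T[:3,:3]@np.array(p)+T[:3,3]
    return d['cx']+d['f']*c[0]/-c[2], d['cy']-d['f']*c[1]/-c[2]
def save(d,name,crop=None,s=1):
    im=d['frame'][:,:,::-1]
    if crop: x0,y0,x1,y1=crop; im=im[y0:y1,x0:x1]
    cv2.imwrite('pics/'+name,cv2.resize(np.ascontiguousarray(im),None,fx=s,fy=s,interpolation=cv2.INTER_CUBIC))
E
python3 - <<'E'
from h import *
for n in ('scene','side'):
    d=cam(n); save(d,n+'0.png'); print({k:(np.round(v,4).tolist() if k!='n' else v) for k,v in d.items() if k!='frame'}, ray(d,320,200)[0])
print(observe())
E
```

```text
{'fov_y': 50.5357, 'cx': 317.2973, 'cy': 195.8166, 'world_to_cam': [[0.6701, -0.7423, -0.0035, -0.2575], [0.3824, 0.3412, 0.8587, -0.1927], [-0.6362, -0.5767, 0.5125, -1.0014], [0.0, 0.0, 0.0, 1.0]], 'n': 'scene', 'f': 423.7186} [-0.39082717 -0.7029165   0.67776367]
{'fov_y': 53.1852, 'cx': 315.7287, 'cy': 195.7528, 'world_to_cam': [[-0.9075, -0.4198, 0.014, 0.3641], [0.2512, -0.5157, 0.8191, -0.1304], [-0.3366, 0.7469, 0.5735, -0.9471], [0.0, 0.0, 0.0, 1.0]], 'n': 'side', 'f': 399.5195} [0.04444495 0.79298157 0.64480947]
{'time_s': 0.1, 'q': array([-1.23344549e+01,  2.18379866e+01,  7.43802032e+01, -8.42054051e-04,
        8.38566593e+01, -1.23340696e+01]), 'qvel': array([-0.1093796 , -0.04707914, -0.13708879, -0.06418557,  0.07593851,
       -0.01139862]), 'joint_efforts': array([ 3.76895419e-03, -4.49219084e+01, -2.31655884e+01, -2.33104493e-04,
        3.63802450e-03,  7.57992581e-06]), 'position': array([5.49756505e-01, 5.99994727e-05, 2.44766692e-01]), 'tool_rot': array([[ 9.99999182e-01, -5.31128111e-06, -1.27933106e-03],
       [-4.97253372e-06, -9.99999965e-01,  2.64787811e-04],
       [-1.27933242e-03, -2.64781233e-04, -9.99999147e-01]]), 'ft_force': array([-0.28757318, -0.40378929,  0.44912384]), 'wrist_torque': array([0.00585016, 0.008274  , 0.02474049]), 'grip_width': 0.08504761207717138}
```

View pics/scene0.png

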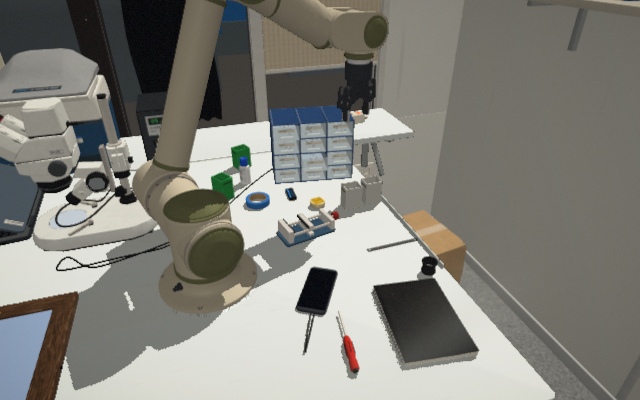

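View pics/side0.png

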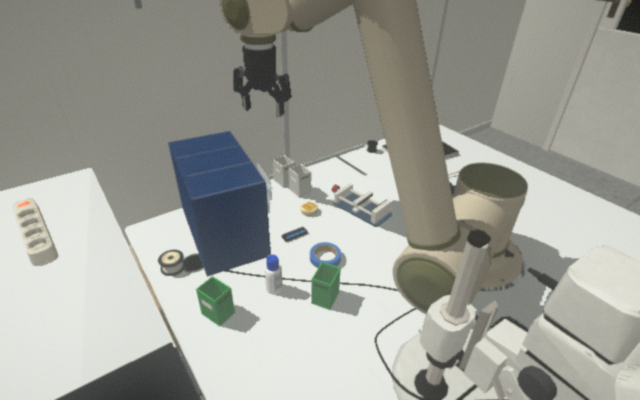

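The two grey crates are at scene (350,194) and (372,190). The dark line runs from (368,249) to (418,239), the vice is at (307,228), and the cabinet is behind. The green look-alikes are at (222,187) and (241,156), which aren't meant. I'll enlarge and measure.

Run:
```python
from h import *
d=cam('scene'); save(d,'c1.png',(250,150,450,290),4)
np.save('pics/dummy.npy',0)
for u,v in [(368,248),(418,239)]: print('line',onz(d,u,v))
s=cam('side'); save(s,'c2.png',(240,130,440,270),4)
for u,v in [(336,154),(367,173)]: print('line side',onz(s,u,v))
```

```text
line [ 0.34240167 -0.21439793  0.        ]
line [ 0.46252055 -0.2905339   0.        ]
line side [ 0.46376235 -0.29514499  0.        ]
line side [ 0.33236371 -0.22654791  0.        ]
```

View pics/c1.png

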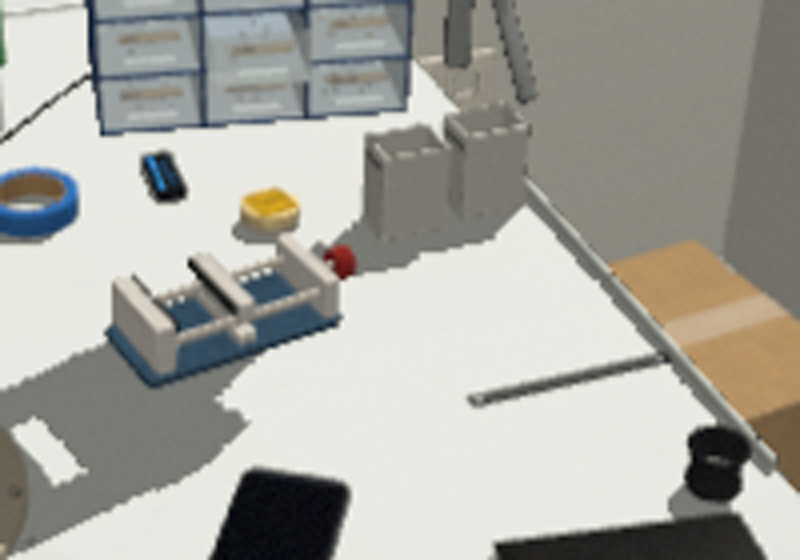

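View pics/c2.png

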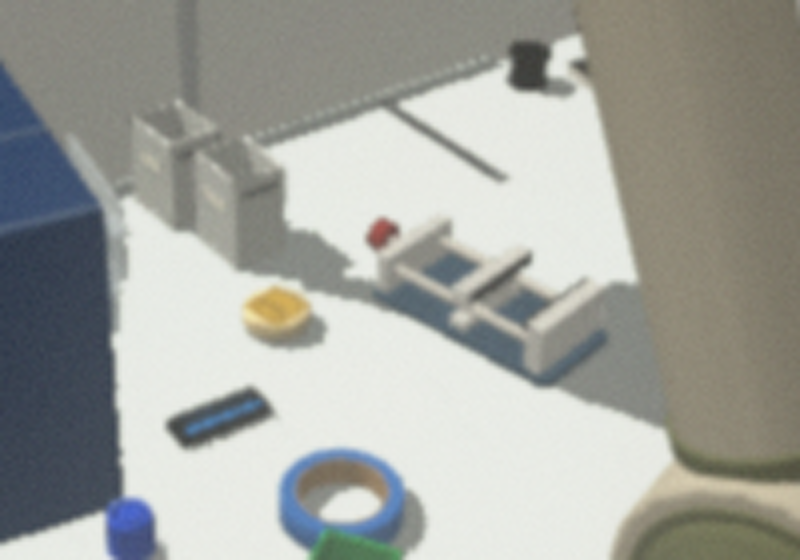

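The close-ups show the two crates standing side by side at crop 1 (405,185) and (485,160). The one nearer the lip touches the lip in silhouette. The only grey boxes are these two; the green ones are far off. Next I'll triangulate their corners.

Run:
```python
from h import *
d=cam('scene'); s=cam('side')
def P(d,x,y):
    o=(250,150) if d['n']=='scene' else (240,130)
    return onz, (x/4+o[0]-.4, y/4+o[1]-.4)
def tri(a,b):
    o1,r1=ray(d,a[0]/4+250-.4,a[1]/4+150-.4); o2,r2=ray(s,b[0]/4+240-.4,b[1]/4+130-.4)
    r1/=np.linalg.norm(r1); r2/=np.linalg.norm(r2)
    k=np.linalg.lstsq(np.c_[r1,-r2],o2-o1,rcond=None)[0]
    p=o1+k[0]*r1;q=o2+k[1]*r2
    return (p+q)/2,np.linalg.norm(p-q)
L={'line near':((470,400),(507,180)),'line far':((668,357),(385,102)),
'A bot front-near':((389,238),(243,268)), # front(+x) robot-side corner
'A topcorner +x robot':((383,161),(236,183)),
'A top +x lip':((447,148),(284,181)),
'A top -x robot':((366,136),(197,148)),
'A top -x lip':((428,128),(243,137)),
'B top +x robot':((462,139),(0,0)),'B top -x robot':((446,113),(134,117)),'B top -x lip':((508,103),(178,101)),'B top +x lip':((528,122),(218,131)),
'knob':((342,262),(382,234)),'vice hi corner':((338,290),(0,0)),'tin':((270,210),(277,312)),'cab bottom corner':((408,108),(0,0)),'lip bend':((525,182),(120,188)),'drawer':((0,0),(118,280)),
'loupe top':((718,440),(529,52))}
T=np.array([.40,-.25]); 
for k,(a,b) in L.items():
    z=.072 if ' top' in k else 0
    out=[]
    if a[0] : out.append(('sc',onz(d,a[0]/4+249.6,a[1]/4+149.6,z)[:2].round(4)))
    if b[0]: out.append(('si',onz(s,b[0]/4+239.6,b[1]/4+129.6,z)[:2].round(4)))
    if a[0] and b[0]: p,e=tri(a,b); out.append(('tri',p.round(4),round(e,4)))
    print(k,out)
```

```text
line near [('sc', array([ 0.3355, -0.2166])), ('si', array([ 0.3311, -0.2168])), ('tri', array([ 0.3324, -0.2176,  0.0007]), np.float64(0.0031))]
line far [('sc', array([ 0.4606, -0.2874])), ('si', array([ 0.4614, -0.288 ])), ('tri', array([ 4.609e-01, -2.874e-01,  1.000e-04]), np.float64(0.0006))]
A bot front-near [('sc', array([ 0.4518, -0.057 ])), ('si', array([ 0.4599, -0.0242])), ('tri', array([ 0.4697, -0.0431, -0.0147]), np.float64(0.0005))]
A topcorner +x robot [('sc', array([ 0.4392, -0.0587])), ('si', array([ 0.4624, -0.0198])), ('tri', array([ 0.4693, -0.0383,  0.0553]), np.float64(0.0087))]
A top +x lip [('sc', array([ 0.4846, -0.0814])), ('si', array([ 0.4344, -0.0363])), ('tri', array([ 0.4667, -0.0803,  0.0598]), np.float64(0.0417))]
A top -x robot [('sc', array([ 0.4594, -0.0264])), ('si', array([ 0.5074, -0.0488])), ('tri', array([ 0.4819, -0.0201,  0.0769]), np.float64(0.0345))]
A top -x lip [('sc', array([ 0.4993, -0.0529])), ('si', array([ 0.4855, -0.0764])), ('tri', array([ 0.4809, -0.0648,  0.0817]), np.float64(0.0048))]
B top +x robot [('sc', array([ 0.5026, -0
[... 466 characters left out ...]
sc', array([ 0.4039, -0.0518])), ('si', array([ 0.3887, -0.1065])), ('tri', array([ 0.3764, -0.0742,  0.0233]), np.float64(0.0003))]
vice hi corner [('sc', array([ 0.3746, -0.0727]))]
tin [('sc', array([0.4224, 0.0353])), ('si', array([0.4162, 0.0119])), ('tri', array([0.4103, 0.0242, 0.0101]), np.float64(0.0001))]
cab bottom corner [('sc', array([0.6216, 0.0583]))]
lip bend [('sc', array([ 0.5861, -0.0855])), ('si', array([ 0.5901, -0.0773])), ('tri', array([ 0.5926, -0.0817, -0.0038]), np.float64(0.0011))]
drawer [('si', array([0.5312, 0.0266]))]
loupe top [('sc', array([ 0.3212, -0.3923])), ('si', array([ 0.3448, -0.29  ])), ('tri', array([ 0.3682, -0.3711,  0.0302]), np.float64(0.0028))]
```

```bash
python3 -m crank '[0,0,-0.125,-0.0125,0,0.01,0, 0,0,-0.125,-0.0125,0,0.01,0, 0,0,-0.125,-0.0125,0,0.01,0, 0,0,-0.125,-0.0125,0,0,0, 0,0,0,0,0,0,0, 0,0,0,0,0,0,0]' 20
python3 - <<'E'
from h import *
w=cam('wrist'); save(w,'w1.png'); print(ray(w,320,200)[0],w['fov_y'],w['cx'],w['cy'])
for p in [(.398,-.2525,0),(.472,-.052,.072),(.539,-.077,.072)]: print(proj(w,p))
E
```

```text
time_s: 0.9
position: [0.5002, -0.0, 0.2753]
tool_rot: [[0.879, -0.477, 0.0], [-0.477, -0.879, 0.0], [0.0, -0.0, -1.0]]
ft_force: [0.6, -0.2, -0.6]
grip_width: 0.0004
[0.53771992 0.0682295  0.40404828] 61.03103469420343 320.25775536317695 205.0637363372989
(np.float64(341.36692183553345), np.float64(352.11470453642175))
(np.float64(320.01632691925727), np.float64(235.1840225485652))
(np.float64(387.73386611047374), np.float64(226.30118697381488))
```

View pics/w1.png

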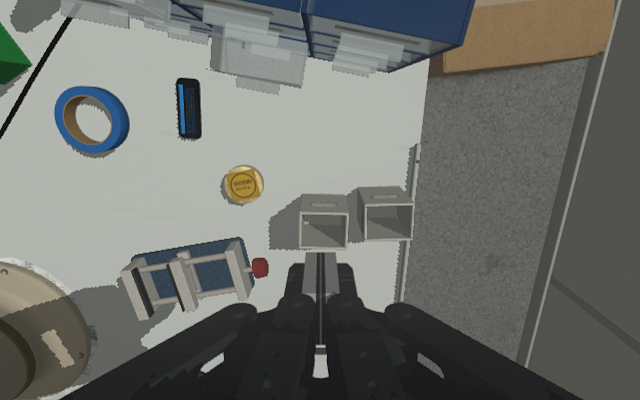

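The wrist view shows the mouths of crate A at (324,229) and crate B at (388,222), the lip at x≈405, the knob at (260,268), and the drawers at the top.

```bash
cat >> h.py <<'E'
C=np.array([.398,-.2525]); YL=np.array([.878,-.479]); YL/=np.linalg.norm(YL); XL=np.array([YL[1],-YL[0]])
def loc(p): q=np.array(p)[:2]-C; return np.round([q@XL*1000,q@YL*1000],1)
def wor(x,y): return C+XL*x+YL*y
E
python3 - <<'E'
from h import *
w=cam('wrist')
A=[(300,209),(348,209),(347.5,249),(300.5,249)];B=[(361,205),(411,204),(413,240),(366,241)]
for n,K in (('A',A),('B',B)):
    q=[loc(onz(w,u,v,.072)) for u,v in K]; print(n,[list(x) for x in q],np.mean(q,0))
for n,p,z in (('A-x bottom',[(302,196),(347,196)],0),('B',[(358,187),(408,187)],0),('drawer',[(212,72),(303,87)],.05),('cab',[(80,20),(425,60)],.0),('knob',[(260,268)],.023),('lip',[(413,147),(402,300)],.01)): print(n,[loc(onz(w,u,v,z)) for u,v in p])
print(loc(observe()['position']))
E
```

```text
A [[np.float64(-240.6), np.float64(-51.6)], [np.float64(-240.6), np.float64(-2.2)], [np.float64(-195.7), np.float64(-1.6)], [np.float64(-195.6), np.float64(-51.8)]] [-218.125  -26.8  ]
B [[np.float64(-245.0), np.float64(11.0)], [np.float64(-246.1), np.float64(62.1)], [np.float64(-206.2), np.float64(67.5)], [np.float64(-205.0), np.float64(17.8)]] [-225.575   39.6  ]
A-x bottom [array([-234. ,  -53.4]), array([-234.1,    2.3])]
B [array([-245.6,   15.5]), array([-245.7,   76.8])]
drawer [array([-373.5, -136.4]), array([-359.8,  -47.9])]
cab [array([-428.5, -287.1]), array([-389.7,   84.2])]
knob [array([-147.1, -105.9])]
lip [array([-295.8,   76.2]), array([-93.1,  78.3])]
[-270.7  -31. ]
```

```bash
python3 -m crank '[0,0,0,0.0026,-0.0014,-0.041,0, 0,0,0,0,0,-0.041,0, 0,0,0,0,0,-0.041,0, 0,0,0,0,0,-0.041,0, 0,0,0,0,0,-0.033,0, 0,0,0,0,0,-0.010,0, 0,0,0,0,0,0,0, 0,0,0,-0.0038,-0.0070,0,0, 0,0,0,-0.0038,-0.0070,0,0, 0,0,0,0,0,0,0]'
```

```text
time_s: 2.0
position: [0.495, -0.0165, 0.0695]
tool_rot: [[0.877, -0.48, 0.002], [-0.48, -0.877, -0.001], [0.002, -0.0, -1.0]]
ft_force: [-0.5, -0.8, 0.1]
grip_width: -0.0001
```

```bash
python3 -m crank '[0,0,0,-0.0019,-0.0035,0,0, 0,0,0,-0.0019,-0.0035,0,0, 0,0,0,-0.0019,-0.0035,0,0, 0,0,0,-0.0019,-0.0035,0,0, 0,0,0,-0.0019,-0.0035,0,0, 0,0,0,-0.0019,-0.0035,0,0]'
python3 - <<'E'
from h import *
print(loc(observe()['position'])); s=cam('side'); save(s,'s2.png',(240,100,440,250),4)
E
```

```text
time_s: 2.6
position: [0.4834, -0.0367, 0.0683]
tool_rot: [[0.878, -0.479, 0.0], [-0.479, -0.878, 0.0], [0.0, -0.0, -1.0]]
ft_force: [0.3, 0.2, -0.0]
grip_width: 0.0001
[-230.4  -28.4]
```

View pics/s2.png

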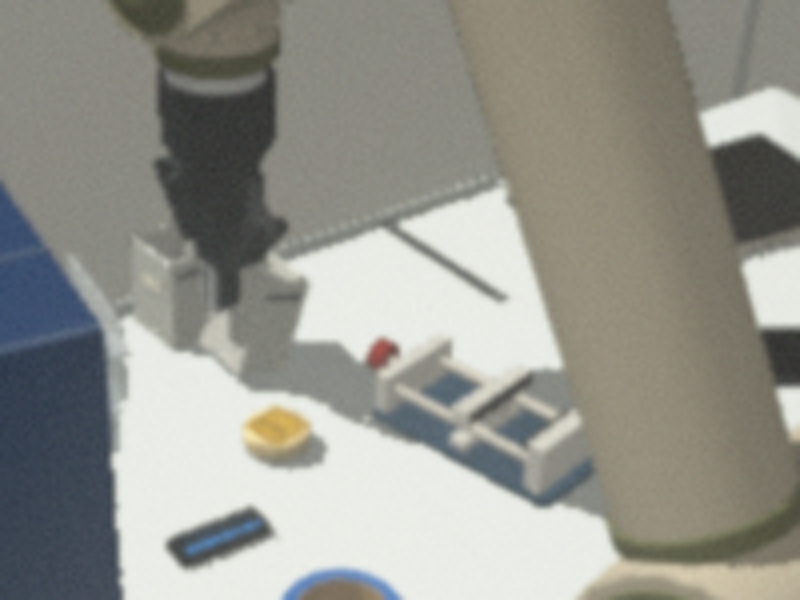

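Crate A is tilting at (240,320) and its underside is starting to show. I'll carry on.

```bash
python3 -m crank '[0,0,0,-0.0019,-0.0035,0,0, 0,0,0,-0.0019,-0.0035,0,0, 0,0,0,-0.0019,-0.0035,0,0, 0,0,0,-0.0019,-0.0035,0,0, 0,0,0,-0.0019,-0.0035,0,0, 0,0,0,0,0,0,0, 0,0,0,0,0,0,0, 0,0,0,0,0,0,0, 0,0,0,0.0144,0.0263,0,0, 0,0,0,0.0144,0.0263,0,0, 0,0,0,0,0,0,0]'
python3 - <<'E'
from h import *
print(loc(observe()['position'])); s=cam('side'); a=s['frame'][100:250,240:440]
w=cam('wrist')['frame'][0:400,150:450]
im=np.hstack([cv2.resize(a,(533,400)),w])[:,:,::-1]; cv2.imwrite('pics/sw3.png',im[:, :800])
E
```

```text
time_s: 3.75
position: [0.504, 0.0009, 0.0684]
tool_rot: [[0.879, -0.477, 0.001], [-0.477, -0.879, 0.0], [0.001, -0.001, -1.0]]
ft_force: [0.5, -0.1, 0.1]
grip_width: -0.0001
[-273.2  -28.3]
```

View pics/sw3.png

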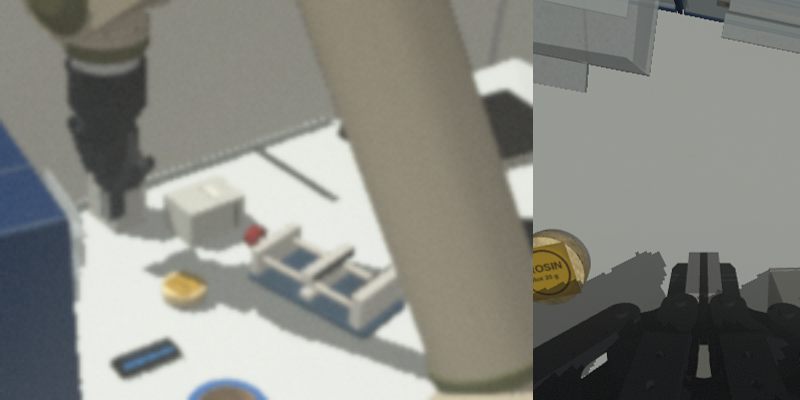

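Crate A lies on its side at (205,210) and its underside looks plain, so B should be the stamped one. Next I'll tip B.

```bash
python3 -m crank '[0,0,0,0.0199,-0.0109,0,0, 0,0,0,0.0199,-0.0109,0,0, 0,0,0,0.0199,-0.0109,0,0, 0,0,0,0,0,0,0, 0,0,0,-0.0038,-0.0070,0,0, 0,0,0,-0.0019,-0.0035,0,0, 0,0,0,-0.0019,-0.0035,0,0, 0,0,0,-0.0019,-0.0035,0,0, 0,0,0,-0.0019,-0.0035,0,0, 0,0,0,-0.0019,-0.0035,0,0, 0,0,0,-0.0019,-0.0035,0,0, 0,0,0,-0.0019,-0.0035,0,0, 0,0,0,-0.0019,-0.0035,0,0, 0,0,0,-0.0019,-0.0035,0,0, 0,0,0,-0.0019,-0.0035,0,0, 0,0,0,-0.0019,-0.0035,0,0, 0,0,0,-0.0019,-0.0035,0,0, 0,0,0,0,0,0,0, 0,0,0,0,0,0,0]'
python3 -m crank '[0,0,0,0,0,0,0, 0,0,0,0.0144,0.0263,0,0, 0,0,0,0.0144,0.0263,0.02,0, 0,0,0,0,0,0.04,0, 0,0,0,0,0,0.05,0, 0,0,0,0,0,0.05,0, 0,0,0,0.02,0.02,0.04,0, 0,0,0,0,0,0,0]'
python3 - <<'E'
from h import *
print(loc(observe()['position'])); s=cam('side'); a=s['frame'][130:230,250:400]
w=cam('wrist'); c=cam('scene')
np.savez('pics/k.npz',w=w['frame'])
b=cv2.resize(c['frame'][160:270,320:440],(436,400))[:,:,::-1]
a=cv2.resize(a,(360,240))[:,:,::-1]
top=np.hstack([cv2.resize(a,(364,243)),cv2.resize(b,(436,243),interpolation=3)])
top=np.hstack([cv2.resize(s['frame'][130:230,250:400],(400,250))[:,:,::-1],cv2.resize(c['frame'][170:260,330:440],(400,250))[:,:,::-1]])
bot=cv2.resize(w['frame'][:,:,::-1],(560,350)); bot=np.pad(bot,((0,0),(0,240),(0,0)))
cv2.imwrite('pics/m4.png',np.vstack([top,bot]))
E
```

```text
time_s: 5.75
position: [0.536, -0.0831, 0.0683]
tool_rot: [[0.878, -0.48, -0.0], [-0.48, -0.878, 0.0], [-0.0, -0.0, -1.0]]
ft_force: [-0.9, 0.3, 0.3]
grip_width: 0.0003
time_s: 6.55
position: [0.5874, -0.009, 0.2742]
tool_rot: [[0.878, -0.478, 0.012], [-0.478, -0.879, -0.002], [0.011, -0.004, -1.0]]
ft_force: [0.1, 0.1, -1.2]
grip_width: -0.0001
[-304.5   49.7]
```

View pics/m4.png

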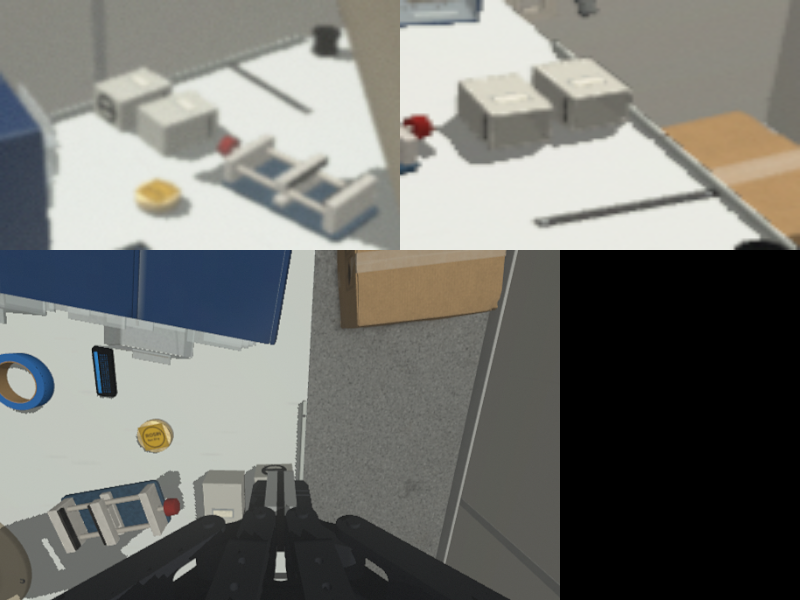

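The side view (109,105) shows the ring on the crate nearer the lip. B is the stamped crate and A is plain, and both lie on their sides. I'll measure the lying poses.

Run:
```python
from h import *
c=cam('scene')
for n,K in (('B',[(533,68),(590,57),(630,92),(573,104)]),('A',[(458,80),(520,72),(551,103),(487,115)])):
    q=[loc(onz(c,330+(x-400)/3.636-.4,170+y/2.778-.4,.042)) for x,y in K]; print(n,[x.tolist() for x in q],np.mean(q,0))
w=cam('wrist')
f=640/560
for u,v in [(204,473),(245,472),(255,465),(293,465)]: print(loc(onz(w,u*f,(v-250)*f,.042)))
```

```text
B [[-193.9, 12.3], [-199.4, 66.3], [-124.4, 63.3], [-118.6, 11.1]] [-159.075   38.25 ]
A [[-191.6, -54.3], [-189.9, -1.0], [-126.0, -4.0], [-122.1, -59.4]] [-157.4    -29.675]
[-209.1  -52.9]
[-210.6    0.8]
[-220.6   14.2]
[-220.6   63.4]
```

```bash
python3 -m crank '[0,0,0,-0.0202,-0.0258,0,24, 0,0,0,-0.0201,-0.0257,0,24, 0,0,0,0,0,0,24, 0,0,0,0,0,-0.045,24, 0,0,0,0,0,-0.045,24, 0,0,0,0,0,-0.045,24, 0,0,0,0,0,-0.045,24, 0,0,0,0,0,-0.042,24, 0,0,0,0,0,-0.025,24, 0,0,0,0,0,0,24, 0,0,0,0,0,0,24]'
python3 - <<'E'
from h import *
print(loc(observe()['position']))
E
```

```text
time_s: 7.9
position: [0.5447, -0.0618, 0.0215]
tool_rot: [[0.878, -0.48, -0.0], [-0.48, -0.878, 0.0], [-0.001, -0.0, -1.0]]
ft_force: [0.2, -0.7, -1.1]
grip_width: 0.0205
[-237.6   37.4]
```

```bash
python3 -m crank '[0,0,0,-0.0038,-0.0093,0,24, 0,0,0,-0.0048,-0.0088,0,24, 0,0,0,-0.0024,-0.0044,0,24, 0,0,0,-0.0024,-0.0044,0,24, 0,0,0,-0.0024,-0.0044,0,24, 0,0,0,-0.0024,-0.0044,0,24, 0,0,0,-0.0024,-0.0044,0,24, 0,0,0,-0.0024,-0.0044,0,24, 0,0,0,-0.0024,-0.0044,0,24, 0,0,0,-0.0024,-0.0044,0,24, 0,0,0,-0.0024,-0.0044,0,24, 0,0,0,-0.0024,-0.0044,0,24, 0,0,0,-0.0024,-0.0044,0,24, 0,0,0,-0.0024,-0.0044,0,24, 0,0,0,-0.0024,-0.0044,0,24, 0,0,0,-0.0024,-0.0044,0,24, 0,0,0,-0.0024,-0.0044,0,24, 0,0,0,-0.0024,-0.0044,0,24]'
python3 -m crank '[0,0,0,-0.0024,-0.0044,0,24, 0,0,0,-0.0024,-0.0044,0,24, 0,0,0,-0.0024,-0.0044,0,24, 0,0,0,-0.0024,-0.0044,0,24, 0,0,0,-0.0024,-0.0044,0,24, 0,0,0,-0.0024,-0.0044,0,24, 0,0,0,-0.0024,-0.0044,0,24, 0,0,0,-0.0024,-0.0044,0,24, 0,0,0,-0.0024,-0.0044,0,24, 0,0,0,-0.0024,-0.0044,0,24, 0,0,0,-0.0024,-0.0044,0,24, 0,0,0,-0.0019,-0.0035,0,24, 0,0,0,0,0,0,24]'
python3 - <<'E'
from h import *
print(loc(observe()['position'])); c=cam('scene'); s=cam('side'); save(c,'c5.png',(320,160,440,270),4)
a=cv2.resize(c['frame'][160:270,320:440],None,fx=4,fy=4,interpolation=2);b=cv2.resize(s['frame'][130:240,280:365],None,fx=4,fy=4,interpolation=2)
cv2.imwrite('pics/m5.png',np.hstack([a[:440],b[:440,:320]])[:,:,::-1])
E
```

```text
time_s: 9.7
position: [0.4973, -0.1508, 0.0213]
tool_rot: [[0.878, -0.479, -0.0], [-0.479, -0.878, -0.0], [-0.0, 0.0, -1.0]]
ft_force: [0.6, 0.5, 0.3]
grip_width: 0.0207
time_s: 11.0
position: [0.469, -0.2028, 0.0214]
tool_rot: [[0.877, -0.48, 0.0], [-0.48, -0.877, -0.0], [0.0, 0.0, -1.0]]
ft_force: [1.0, 0.1, -0.2]
grip_width: 0.0206
[-77.6  38.5]
```

View pics/m5.png

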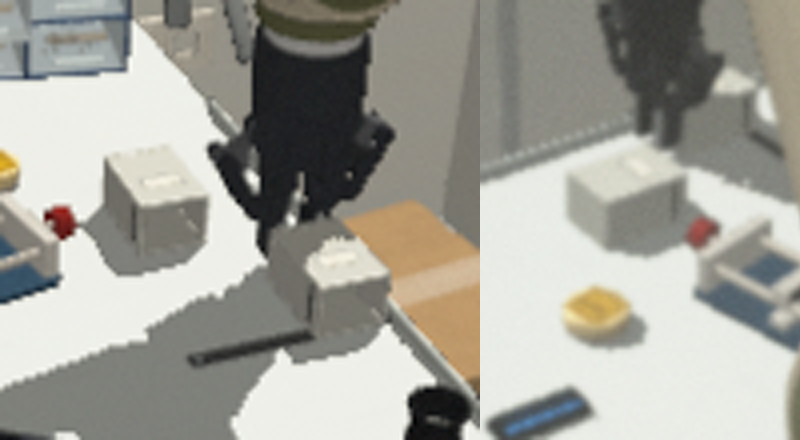

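The stamped crate is going straight: its mouth edge, from (311,290) to (390,268), is just reaching the line. The plain crate is undisturbed at (155,200).

Run:
```python
from h import *
c=cam('scene')
for n,u,v,z in [('ftr',311,289,.042),('ftl',390,267,.042),('fbr',312,333,0),('fbl',389,314,0),('btr',269,254,.042),('line near',190,360,0),('line at crate',308,335,0)]:
    print(n,loc(onz(c,320+u/4-.4,160+v/4-.4,z)))
```

```text
ftr [5.9 6.9]
ftl [ 1.3 67.2]
fbr [-0.7 15.6]
fbl [-2.  74.1]
btr [-38.5  -0.1]
line near [ -1.5 -72.1]
line at crate [ 0.4 12.1]
```

```bash
python3 -m crank '[0,0,0,-0.0024,-0.0044,0,24, 0,0,0,-0.0024,-0.0044,0,24, 0,0,0,-0.0024,-0.0044,0,24, 0,0,0,-0.0024,-0.0044,0,24, 0,0,0,-0.0024,-0.0044,0,24, 0,0,0,-0.0024,-0.0044,0,24, 0,0,0,0,0,0,24, 0,0,0,0.0096,0.0176,0,24, 0,0,0,0.0096,0.0176,0.02,24, 0,0,0,0,0,0.045,24, 0,0,0,0.02,0.035,0.05,24, 0,0,0,0.02,0.035,0.05,24, 0,0,0,0.02,0.035,0.05,24, 0,0,0,0,0,0,24, 0,0,0,0,0,0,24]'
python3 - <<'E'
from h import *
print(loc(observe()['position'])); c=cam('scene'); s=cam('side')
a=cv2.resize(c['frame'][190:280,340:440],None,fx=4,fy=4,interpolation=2);b=cv2.resize(s['frame'][130:220,290:390],None,fx=4,fy=4,interpolation=2)
cv2.imwrite('pics/m6.png',np.hstack([a,b])[:,:,::-1])
E
```

```text
time_s: 12.65
position: [0.5207, -0.1113, 0.2032]
tool_rot: [[0.878, -0.478, 0.001], [-0.478, -0.878, -0.001], [0.001, 0.0, -1.0]]
ft_force: [0.2, 0.5, -0.0]
grip_width: 0.0205
[-182.7   40.1]
```

View pics/m6.png

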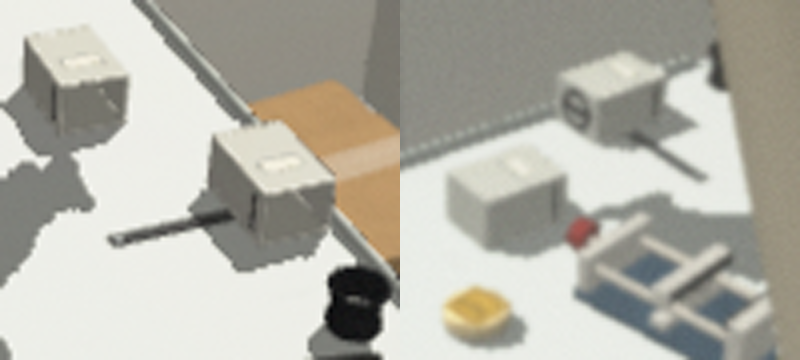

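The stamp is visible at side (576,107) and the crate straddles the line's far half. The plain crate is well clear. I'll measure the result.

Run:
```python
from h import *
c=cam('scene'); s=cam('side')
S=[(210,136),(287,121),(334,177),(256,196)];q=[loc(onz(c,340+u/4-.4,190+v/4-.4,.042)) for u,v in S]; print('sc',[list(map(float,x)) for x in q],np.mean(q,0))
S=[(597,98),(559,80),(625,52),(664,70)];q=[loc(onz(s,290+(u-400)/4-.4,130+v/4-.4,.042)) for u,v in S]; print('si',[list(map(float,x)) for x in q],np.mean(q,0))
print('line sc',loc(onz(c,340+108/4-.4,190+240/4-.4)),loc(onz(c,340+232/4-.4,190+216/4-.4)))
print('line si',loc(onz(s,290+307/4-.4,130+179/4-.4)),loc(onz(s,290+235/4-.4,130+135/4-.4)))
```

```text
sc [[-31.8, 11.8], [-30.3, 68.5], [35.5, 64.3], [36.7, 7.7]] [ 2.525 38.075]
si [[-36.4, 14.7], [-42.5, 54.5], [31.0, 61.0], [36.6, 19.4]] [-2.825 37.4  ]
line sc [ -2.  -73.3] [ 2.2 14. ]
line si [  1.7 -74.7] [-0.3  7.8]
```

x is centred to about 3 mm, but y is +38 mm. I'll nudge the crate toward the middle of the strip from its lip side, using two spread fingers turned by 90° to keep it square.

```bash
python3 -m crank '[0,0,0.1428,-0.0036,-0.0170,0,36, 0,0,0.1428,-0.0036,-0.0170,0,36, 0,0,0.1428,-0.0036,-0.0170,0,36, 0,0,0.1428,-0.0036,-0.0170,0,36, 0,0,0.1428,-0.0036,-0.0170,0,36, 0,0,0.1428,-0.0036,-0.0170,0,36, 0,0,0.1428,-0.0036,-0.0170,0,36, 0,0,0.1428,-0.0036,-0.0170,0,36, 0,0,0.1428,-0.0035,-0.0170,0,36, 0,0,0.1428,-0.0035,-0.0170,0,36, 0,0,0.1428,-0.0034,-0.0167,0,36, 0,0,0,0,0,0,36, 0,0,0,0,0,0,36, 0,0,0,0,0,0,36]'
python3 - <<'E'
from h import *
o=observe();print(loc(o['position']),o['q'])
E
```

```text
time_s: 14.25
position: [0.4814, -0.2979, 0.2027]
tool_rot: [[0.481, 0.876, -0.001], [0.876, -0.481, 0.001], [0.0, -0.001, -1.0]]
ft_force: [-0.3, -0.2, -0.1]
grip_width: 0.031
[-0.  94.9] [-4.37369449e+01  2.53480468e+01  7.58673808e+01  8.29066732e-03
  7.88400188e+01 -1.04958488e+02]
```

```bash
python3 -m crank '[0,0,0,0,0,-0.043,36, 0,0,0,0,0,-0.043,36, 0,0,0,0,0,-0.043,36, 0,0,0,0,0,-0.031,36, 0,0,0,0,0,-0.010,36, 0,0,0,0,0,0,36, 0,0,0,0,0,0,36]'
python3 -m crank '[0,0,0,-0.0035,0.0019,0,36, 0,0,0,-0.0035,0.0019,0,36, 0,0,0,-0.0035,0.0019,0,36, 0,0,0,-0.0035,0.0019,0,36, 0,0,0,-0.0035,0.0019,0,36, 0,0,0,-0.0035,0.0019,0,36, 0,0,0,-0.0035,0.0019,0,36, 0,0,0,-0.0035,0.0019,0,36, 0,0,0,-0.0035,0.0019,0,36, 0,0,0,-0.0035,0.0019,0,36, 0,0,0,-0.0035,0.0019,0,36, 0,0,0,-0.0035,0.0019,0,36, 0,0,0,-0.0035,0.0019,0,36, 0,0,0,-0.0035,0.0019,0,36, 0,0,0,0,0,0,36]'
python3 -c "
from h import *
print(loc(observe()['position']))"
python3 -m crank '[0,0,0,0.0088,-0.0048,0,36, 0,0,0,0.0088,-0.0048,0,36, 0,0,0,0.0088,-0.0048,0.03,36, 0,0,0,0,0,0.05,36, 0,0,0,0.03,0.02,0.05,36, 0,0,0,0.03,0.03,0.04,36, 0,0,0,0.03,0.03,0,36, 0,0,0,0.0,0.03,0,36, 0,0,0,0,0,0,36, 0,0,0,0,0,0,36]'
python3 - <<'E'
from h import *
c=cam('scene'); s=cam('side')
a=cv2.resize(c['frame'][190:280,340:440],None,fx=4,fy=4,interpolation=2);b=cv2.resize(s['frame'][130:220,290:390],None,fx=4,fy=4,interpolation=2)
cv2.imwrite('pics/m7.png',np.hstack([a,b])[:,:,::-1])
E
```

```text
time_s: 14.95
position: [0.4822, -0.2988, 0.0346]
tool_rot: [[0.48, 0.877, 0.002], [0.877, -0.48, -0.002], [-0.001, 0.002, -1.0]]
ft_force: [0.3, 0.0, -0.0]
grip_width: 0.031
time_s: 16.45
position: [0.4318, -0.2714, 0.033]
tool_rot: [[0.479, 0.878, -0.001], [0.878, -0.479, 0.001], [0.0, -0.001, -1.0]]
ft_force: [-0.4, 0.4, -0.2]
grip_width: 0.0306
[ 0.4 38.7]
time_s: 17.45
position: [0.5395, -0.1841, 0.1879]
tool_rot: [[0.478, 0.878, -0.0], [0.878, -0.478, -0.0], [-0.0, 0.0, -1.0]]
ft_force: [-0.7, 0.4, 0.1]
grip_width: 0.0309
```

View pics/m7.png

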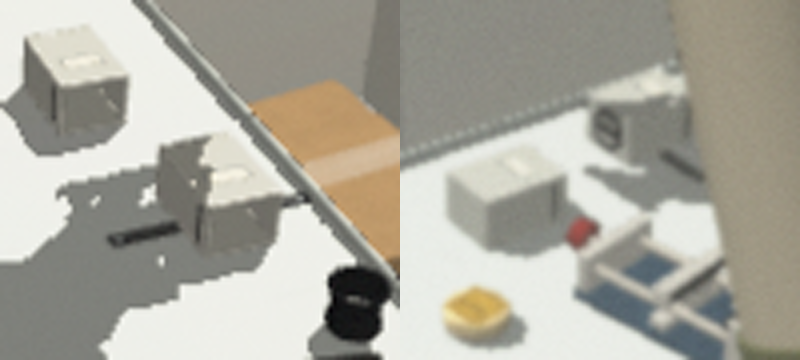

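Run:
```python
from h import *
c=cam('scene'); s=cam('side')
S=[(159,149),(233,132),(282,188),(201,207)];q=[loc(onz(c,340+u/4-.4,190+v/4-.4,.042)) for u,v in S]; print('sc',[list(map(float,x)) for x in q],np.mean(q,0))
S=[(200,250),(278,232),(160,190)];print([loc(onz(c,340+u/4-.4,190+v/4-.4,0)) for u,v in S])
S=[(625,113),(589,95)];print('si top',[loc(onz(s,290+(u-400)/4-.4,130+v/4-.4,.042)) for u,v in S])
S=[(629,160),(592,133)];print('si bot',[loc(onz(s,290+(u-400)/4-.4,130+v/4-.4,0)) for u,v in S])
```

```text
sc [[-29.6, -26.5], [-30.9, 28.3], [34.8, 27.2], [35.4, -30.1]] [ 2.425 -0.275]
[array([ 27. , -22.4]), array([27.3, 33.8]), array([-39.4, -17.6])]
si top [array([-33.7, -15.8]), array([-38.4,  21.9])]
si bot [array([-29. , -18.8]), array([-26.4,  30.1])]
```

Both views agree: the stamped crate is centred on the strip to within about 3 mm and lies square. The arm is clear, so I'm handing in.

```bash
python3 -m crank '[0,0,0,0,0,0.02,36, 0,0,0,0,0,0,36, 0,0,0,0,0,0,36]'; python3 -c "
from rig import *
print(close_job())"
```

```text
time_s: 17.95
position: [0.5389, -0.1848, 0.2078]
tool_rot: [[0.48, 0.877, 0.0], [0.877, -0.48, -0.0], [-0.0, 0.001, -1.0]]
ft_force: [0.2, 1.6, -0.2]
grip_width: 0.031
the job is handed in; nothing more can be done
None
```

Both crates lie on their sides, and the stamped one is centred across the dispatch line. I handed the job in at 18 s of the 67 s allowed.

- **Which crate:** I tipped both with the shut fingers. The ring showed on the crate nearer the lip; the other's underside was plain.
- **Pushing:** I pushed the stamped crate about 160 mm to the line with the two fingers spread. I then pushed it about 38 mm sideways from the lip side, so it also sits at the middle of the strip's length. I never gripped or lifted either crate.
- **Final position:** The scene camera put the stamped crate's middle at about (2, 0) mm from the strip's centre, and it lies square. The side view was partly hidden by the arm, so there I could only check the underside corners. They agree to within several millimetres.
- **Plain crate and bystanders:** The plain crate still lies where it fell, about 155 mm before the line. The tin and loupe looked unmoved in the last picture. The card reader was outside it, but the fingers never went near it.
- **Forces:** The forces read after each move stayed under about 2 N. I did not log peaks during the moves.

No check failed. The views differed by up to 5 mm in x on the stamped crate just before the sideways push, with opposite sign, so they averaged to about zero.

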